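# Park the nested colour-coded scoops on their ingredient tubs

## Robot

A 6-joint arm with a two-finger parallel gripper is mounted at the origin on a cart in front of the work surface, level with it; the furniture and walls round the work are solid. World frame = base frame: x ahead of the robot, y to its left, z up, the work surface at z = 0. Lengths are in m, angles in rad, forces in N, time in s.
With the tool pointing down it reaches from about 0.35 to 0.85 m from the base axis. Payload 8.1 kg.
Tool frame: the origin (TCP) lies midway between the tips of the shut fingers; the grasp point (between the pads) lies 19 mm behind it; z points along the fingers, y is the line along which they close (so a half turn about z gives the same grasp; the last joint's range is limited). The gripper opens to 85 mm and grips with 20 to 120 N. Pads are 22 mm wide; open, the fingers measure 114 mm over their backs; the gripper's body (76 mm by 85 mm) begins 54 mm behind the grasp point. The pads swing forward as they close: fully open they stand 13 mm farther back than shut.
Start: joints at [1.214, 0.13, 1.488, -0, 1.523, -0.085], TCP at [0.161, 0.578, 0.231] pointing down, gripper open.
Joint ranges: [-2.96, 2.96], [-0.89, 2.26], [0.02, 2.5], [-1.34, 4.48], [0, 2.73], [-2.66, 2.66]. Speed limits (rad/s): [2.39, 2.39, 2.79, 3.14, 3.14, 3.14].

## Interface

Orientations are given as [roll, pitch, yaw] about the fixed x, y, z axes, in that order (R = Rz(yaw) Ry(pitch) Rx(roll)).
In Python, from plant import manip gives the robot as it stands. Calls block until the motion is done:
- manip.movep(position, orientation): joint-space move of the TCP to a pose.
- manip.move_l(position, frame=None, vel=0.15): straight line of the TCP; frame=None keeps the orientation; vel is the mean speed in m/s.
- manip.goto_joints(angles): joint-space move.
- manip.set_gripper(opening, strength=None): finger opening in m; strength is the grip in N (None keeps the last); returns when the fingers have stopped.
- manip.hold(seconds).
- manip.solve_ik(position, orientation): joint angles nearest the present ones, or None.
- manip.snapshot(name): name is "scene" or "top" or "wrist"; returns (picture, depth): 384x512x3 uint8, blue, green, red; 384x512 float32, m along the optical axis (not along the pixel's ray), 0 where there is no reading.
- manip.camera_params(name): a dict with "fx", "fy", "cx", "cy" (pixels), "R" (3x3) and "t" (3): a world point X has camera coordinates R X + t. Camera axes: x right, y down, z forward; pixel columns grow to the right and rows downward; lengths in m; the calibration is good to about 2 mm. A picture is of the moment at which its call begins: read the wrist's pose just before it. camera_params takes no time and is no camera call; for the wrist camera it gives the pose at the moment of the call.
A pose or a line that the arm cannot do raises manip.MotionError and nothing moves.
- manip.sign_off(): hands the job in; it is judged then, once.
Readings, each from a call of its own:
- manip.read_t(): time.
- manip.read_joint_pos(): joint angles.
- manip.read_joint_vel(): joint speeds.
- manip.read_tau(): joint torques, N m.
- manip.read_tcp_pos(): TCP position.
- manip.read_tcp_rot(): TCP orientation.
- manip.read_wrist_force(): force on the tool from outside, world axes, zero at the start.
- manip.read_torque(): the same for the moment, N m.
- manip.read_gripper_width(): finger opening in m.
- manip.read_finger_force(): force on a finger pad.
Only numpy, scipy, OpenCV 4.12 (cv2) and the standard library are available. Lean on these libraries where they do the work, as an engineer would, in place of code of your own. Each camera call takes 0.05 s, during which the arm holds its last target. There are 200 camera calls.

## Task

The four measuring scoops came back from the dishwasher nested in one another. Take the nest apart and park every scoop on the tub of its own colour, standing upright and fully down in the round collar on the lid, so that no scoop gets mixed up between ingredients. Leave the glass with the spatula and the kitchen timer standing where they are.

Things in the scene. Friction and masses are not known exactly. Their poses are not given: they have to be found in the camera images.
- scoop_blue: blue measuring scoop, largest, outermost of the nest (floors 5 thick, 4 play all round; handles fanned about 55 deg apart). Cup 45 high, 77 across low down, 87 at the rim. Origin: centre of the cup's underside, z up. Flat handle along its own +x, 16 wide, 43 to 51 above the origin, free from 50 to 106 off the cup's axis; pinch it about 80 out. 40 to 145 g
- scoop_green: green measuring scoop, second size, stands in the blue one at the start (floors 5 thick, 4 play all round; handles fanned about 55 deg apart). Cup 45 high, 63 across low down, 73 at the rim. Origin: centre of the cup's underside, z up. Flat handle along its own +x, 16 wide, 43 to 51 above the origin, free from 50 to 106 off the cup's axis; pinch it about 80 out. 40 to 145 g
- scoop_yellow: yellow measuring scoop, third size, stands in the green one at the start (floors 5 thick, 4 play all round; handles fanned about 55 deg apart). Cup 45 high, 50 across low down, 60 at the rim. Origin: centre of the cup's underside, z up. Flat handle along its own +x, 16 wide, 43 to 51 above the origin, free from 50 to 106 off the cup's axis; pinch it about 80 out. 40 to 145 g
- scoop_red: red measuring scoop, smallest, innermost of the nest (floors 5 thick, 4 play all round; handles fanned about 55 deg apart). Cup 45 high, 37 across low down, 47 at the rim. Origin: centre of the cup's underside, z up. Flat handle along its own +x, 16 wide, 43 to 51 above the origin, free from 50 to 106 off the cup's axis; pinch it about 80 out. 40 to 145 g
- tub_blue: white round tub, 102 across, with a blue lid, fixed. Origin: centre of its underside, z up. Lid's flat top 72 above the origin; centred on it a round collar 86 wide inside, 13 high, flaring 4 at its mouth. The blue scoop goes in with 4.5 play all round, handle any way, and then stands on the lid with its origin 72 above the tub's; larger scoops do not go in
- tub_green: white round tub, 102 across, with a green lid, fixed. Origin: centre of its underside, z up. Lid's flat top 72 above the origin; centred on it a round collar 72 wide inside, 13 high, flaring 4 at its mouth. The green scoop goes in with 4.5 play all round, handle any way, and then stands on the lid with its origin 72 above the tub's; larger scoops do not go in
- tub_yellow: white round tub, 102 across, with a yellow lid, fixed. Origin: centre of its underside, z up. Lid's flat top 72 above the origin; centred on it a round collar 59 wide inside, 13 high, flaring 4 at its mouth. The yellow scoop goes in with 4.5 play all round, handle any way, and then stands on the lid with its origin 72 above the tub's; larger scoops do not go in
- tub_red: white round tub, 102 across, with a red lid, fixed. Origin: centre of its underside, z up. Lid's flat top 72 above the origin; centred on it a round collar 46 wide inside, 13 high, flaring 4 at its mouth. The red scoop goes in with 4.5 play all round, handle any way, and then stands on the lid with its origin 72 above the tub's; larger scoops do not go in
- glass: tall clear glass tumbler, 73 across and 111 high, with a red spatula standing in it (212 high in all), loose bystander behind the nest. Origin: centre of its underside; z up
- timer: orange and white round kitchen timer, 68 across, 57 high, loose bystander near the front. Origin: centre of its underside; z up
Not all that is in view belongs to the job. What is shaped like the tub_red but purple is not meant.

How it is judged:
At the end, for the whole second after the job is handed in: Each of the four scoops stands upright (within 0.1 rad) in the collar of the tub of its colour: its axis within 10 mm of the tub's, its underside within 4 mm of the lid's top, released and at rest (horizontal distance between scoop_blue and tub_blue below 0.01 m and z of scoop_blue in the frame of tub_blue between 0.068 and 0.076 m and angle between each of scoop_blue, scoop_green, scoop_yellow, scoop_red's own z axis and vertical below 0.1 rad and linear speed of each of scoop_blue, scoop_green, scoop_yellow, scoop_red below 0.02 m/s and angular speed of each of scoop_blue, scoop_green, scoop_yellow, scoop_red below 0.2 rad/s and horizontal distance between scoop_green and tub_green below 0.01 m and z of scoop_green in the frame of tub_green between 0.068 and 0.076 m and horizontal distance between scoop_yellow and tub_yellow below 0.01 m and z of scoop_yellow in the frame of tub_yellow between 0.068 and 0.076 m and horizontal distance between scoop_red and tub_red below 0.01 m and z of scoop_red in the frame of tub_red between 0.068 and 0.076 m); the robot touches nothing.
It fails at once if the tumbler with the spatula is pushed aside (more than 30 mm) or tipped (distance of glass from where it was at the start of the episode above 0.03 m or angle between glass's own z axis and vertical above 0.3 rad).
It fails at once if the kitchen timer is pushed aside (more than 30 mm) or tipped (distance of timer from where it was at the start of the episode above 0.03 m or angle between timer's own z axis and vertical above 0.3 rad).
It also fails if it takes over 128 s, if anything falls off the work surface, if the arm or the gripper's body presses on something with over 40 N, if the wrist force passes 120 N, or if a joint passes its speed limit or range.

## Working session

There is one attempt and no reset: what is moved stays moved. The work goes in short steps, each a Python script; the robot and the scene stay as the last script left them, time stands still between calls to the robot, and variables do not carry over. Pictures are saved under pics/ and viewed, at most 14 in all, crops included, and the job is handed in when it is done.

```bash
mkdir -p pics; ls; python3 - <<'E'
from plant import manip
import cv2,numpy as np
for n in ["scene","top"]:
    p,d=manip.snapshot(n); cv2.imwrite(f"pics/{n}0.png",p); np.savez(f"{n}0.npz",p=p,d=d)
    c=manip.camera_params(n); print(n,c)
print(manip.read_t(), manip.read_tcp_rot())
E
```

```text
pics
scene {'fx': 440.9745002319323, 'fy': 440.9745002319323, 'cx': 254.3839843669989, 'cy': 195.75956844884146, 'R': array([[ 0.59577466, -0.80301428, -0.01485314],
       [-0.6230743 , -0.45044561, -0.63943504],
       [ 0.50678494,  0.39021381, -0.76870164]]), 't': array([-0.40280472,  0.31951567,  1.27735563])}
top {'fx': 428.7913641760529, 'fy': 428.7913641760529, 'cx': 260.66239438190394, 'cy': 186.52845666735428, 'R': array([[ 0.07032969, -0.99750271, -0.00648675],
       [-0.97417489, -0.06728331, -0.2155371 ],
       [ 0.2145624 ,  0.02147788, -0.97647411]]), 't': array([-0.13064183,  0.56186979,  1.4384489 ])}
0.1 [-3.13989191e+00 -1.48510043e-04  2.86981545e+00]
```

View pics/scene0.png

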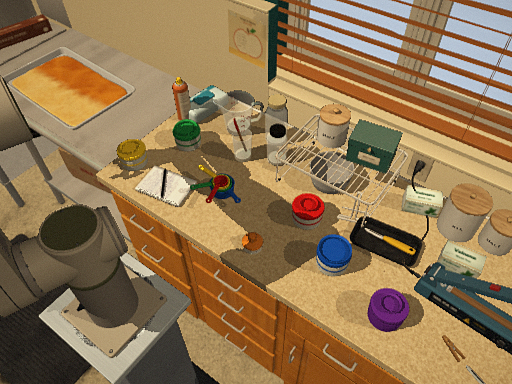

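View pics/top0.png

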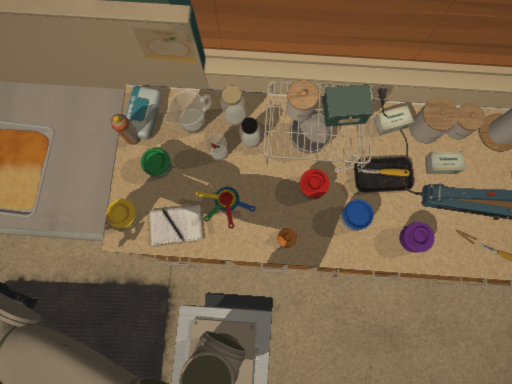

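The top view shows the nest at (228,200) with the handles fanned out. Lids are red (315,183), blue (358,215), green (156,162) and yellow (121,213). The purple look-alike is at (417,237), the timer at (287,238) and the glass at (218,147).

Things that could be mistaken for each other, with their pixels in the top view:
- **Red tub:** red (315,183) or purple (417,237). I take the red one.
- **Blue tub:** blue (358,215) or the teal tool (465,200). I take the round lid.
- **Yellow scoop:** its handle at (203,195) or the yellow strip at (197,180), which is the spatula's shadow or another item.
- **Red scoop:** the nest's red cup (226,199) or the red spatula in the glass (212,143).

```bash
cat > h.py <<'E'
import cv2,numpy as np
RANGES={'red':[(0,5),(172,180)],'yellow':[(23,33)],'green':[(60,90)],'blue':[(100,118)]}
def mask(p,c,smin=130,vmin=50):
    h=cv2.cvtColor(p,cv2.COLOR_BGR2HSV); m=0
    for a,b in RANGES[c]: m=m|cv2.inRange(h,(a,smin,vmin),(b,255,255))
    return m
def ray(c,uv,z):
    uv=np.atleast_2d(np.asarray(uv,float))
    d=np.c_[(uv[:,0]-c['cx'])/c['fx'],(uv[:,1]-c['cy'])/c['fy'],np.ones(len(uv))]@c['R']
    o=-c['R'].T@c['t']; return o+d*((z-o[2])/d[:,2])[:,None]
E
python3 - <<'E'
from h import *
from plant import manip
for n in ["top","scene"]:
    f=np.load(n+"0.npz");p,d=f['p'],f['d'];c=manip.camera_params(n)
    for col in RANGES:
        m=mask(p,col); k,l,s,ce=cv2.connectedComponentsWithStats(m)
        for i in range(1,k):
            if s[i,4]>(40) :
                ys,xs=np.nonzero(l==i); cs=cv2.convexHull(np.c_[xs,ys].astype(np.float32))[:,0]
                w=ray(c,cs,.078);
                (cx,cy),r=cv2.minEnclosingCircle(w[:,:2].astype(np.float32))
                print(n,col,s[i,4],ce[i].round(),"circ@.078",round(cx,4),round(cy,4),round(r,4))
    u=p[140:260,140:300] if n=="top" else p[120:240,130:290]
    cv2.imwrite(f"pics/{n}_nest.png",cv2.resize(u,None,fx=5,fy=5,interpolation=cv2.INTER_CUBIC))
E
```

```text
top red 678 [314. 183.] circ@.078 0.5919 -0.274 0.053
top red 206 [227. 205.] circ@.078 0.4786 0.0126 0.062
top green 569 [155. 161.] circ@.078 0.6319 0.2845 0.0486
top green 47 [214. 210.] circ@.078 0.4721 0.0629 0.0274
top blue 59 [242. 205.] circ@.078 0.4844 -0.0318 0.0328
top blue 678 [358. 214.] circ@.078 0.4934 -0.4277 0.0513
scene red 207 [217. 186.] circ@.078 0.468 0.0031 0.0616
scene red 679 [308. 206.] circ@.078 0.5829 -0.2813 0.0538
scene red 59 [495. 287.] circ@.078 0.644 -0.8491 0.0151
scene green 122 [204.  96.] circ@.078 0.8129 0.3537 0.0412
scene green 412 [186. 130.] circ@.078 0.6298 0.2781 0.0593
scene green 75 [202. 185.] circ@.078 0.4526 0.053 0.0378
scene blue 171 [228. 194.] circ@.078 0.4935 -0.0409 0.0572
scene blue 917 [334. 251.] circ@.078 0.488 -0.4313 0.0573
```

View pics/top_nest.png

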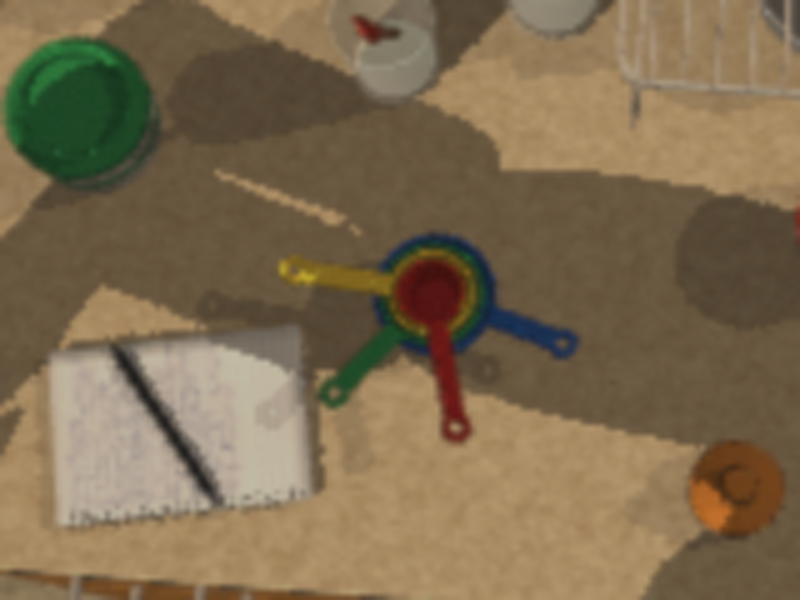

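The crop shows the nest centred at about (227,198) in the full image. The handles run yellow to the left (198,194), green lower left (206,219), red down (231,225) and blue right (253,208). The red tub is the round red lid and the purple one is left alone. Next I take close wrist views of the nest and tubs.

```bash
python3 - <<'E'
from h import *
from plant import manip
def shot(n):
    c=manip.camera_params("wrist"); p,d=manip.snapshot("wrist"); np.savez(n+".npz",p=p,d=d,**c); return p,c
c=manip.camera_params("wrist"); o=-c['R'].T@c['t']; print("cam",o,"axis",c['R'][2],"tcp",manip.read_tcp_pos(),c['fx'])
R0=cv2.Rodrigues(np.zeros(3))[0]
ims=[]
# camera offset in tool frame at yaw
yaw=manip.read_tcp_rot()[2]; off=o-np.array(manip.read_tcp_pos()); 
g=lambda a:np.array([[np.cos(a),-np.sin(a)],[np.sin(a),np.cos(a)]])
best=3.0
for n,t in [("wY",(.56,.33)),("wN",(.485,.02)),("wB",(.54,-.35))]:
    for y in (3.14,0.,1.57,-1.57):
        xy=np.array(t)-g(y-yaw)@off[:2]
        q=manip.solve_ik([*xy,.32],[np.pi,0,y])
        if q is not None: break
    print(n,y,xy)
    try: manip.movep([*xy,.32],[np.pi,0,y])
    except manip.MotionError as e: print(e); continue
    manip.hold(.3); p,c=shot(n); ims.append(cv2.resize(p,(400,300))); print(manip.read_t(),manip.read_joint_pos())
cv2.imwrite("pics/wall.png",np.vstack([np.hstack(ims[:2]),np.hstack([ims[2],ims[2]*0])]) if len(ims)>2 else ims[0])
E
```

```text
cam [0.09685661 0.595897   0.37231894] axis [ 0.25572026 -0.07239718 -0.9640362 ] tcp [0.16088824 0.57751023 0.23031449] 340.86464676985014
wY 3.14 [0.62661626 0.32937091]
2.3833 [ 4.12281582e-01  4.18410243e-01  9.88617751e-01 -3.25918257e-05
  1.73457649e+00 -1.15757237e+00]
wN 3.14 [0.55161626 0.01937091]
3.95 [-5.67527992e-02 -1.88188432e-02  1.48323309e+00  3.22966891e-05
  1.67743451e+00 -1.62690715e+00]
wB 3.14 [ 0.60661626 -0.35062909]
5.7 [-5.96164406e-01  3.96005942e-01  1.01643368e+00  3.16959550e-05
  1.72881644e+00 -2.16634351e+00]
```

View pics/wall.png

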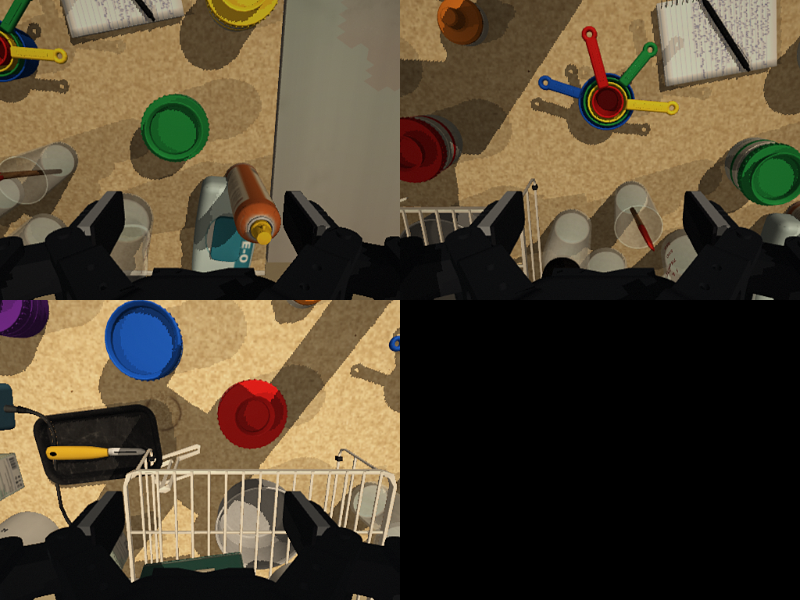

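The wrist views show every lid cleanly except yellow: green at (175,128), blue at (143,341) and red at (252,413). Yellow is cut off at the top near (240,5). The nest is at about (605,100) in the composite, with all four handles free. Next I take the geometry from colour and depth.

```bash
cat >> h.py <<'E'
from scipy.optimize import least_squares
def shot(manip,n):
    c=manip.camera_params("wrist"); p,d=manip.snapshot("wrist"); np.savez(n+".npz",p=p,d=d,**c); return dict(p=p,d=d,**c)
def cloud(f):
    d=f['d']; v,u=np.mgrid[:d.shape[0],:d.shape[1]]
    X=np.stack([(u-f['cx'])/f['fx']*d,(v-f['cy'])/f['fy']*d,d],-1)
    W=(X-f['t'])@f['R']; W[d<=0]=np.nan; return W
def circ(P):
    fun=lambda q:np.hypot(P[:,0]-q[0],P[:,1]-q[1])-q[2]
    r=least_squares(fun,[*((P.min(0)+P.max(0))/2)[:2],.04],loss='soft_l1',f_scale=.002); return r.x
def tub(f,col,smin=120,vmin=30):
    W=cloud(f); m=mask(f['p'],col,smin,vmin)>0
    k,l,s,ce=cv2.connectedComponentsWithStats(m.astype(np.uint8)); i=1+np.argmax(s[1:,4]); m=l==i
    P=W[m]; P=P[np.isfinite(P[:,0])]
    lid=P[(P[:,2]>.066)&(P[:,2]<.076)]; col_=P[(P[:,2]>.079)&(P[:,2]<.095)]
    hull=lambda Q:Q[cv2.convexHull(Q[:,:2].astype(np.float32),returnPoints=False)[:,0]]
    return dict(n=len(P),zmed=np.median(P[:,2]).round(4),zp=np.percentile(P[:,2],[5,50,95]).round(4),lidhull=circ(hull(P[P[:,2]>.06])).round(4),collar=circ(col_).round(4) if len(col_)>9 else None,ncol=len(col_),ce=ce[i].round(),box=s[i])
E
python3 - <<'E'
from h import *
for n,c in [("wY","green"),("wN","green"),("wB","blue"),("wB","red"),("wY","yellow")]:
    f=dict(np.load(n+".npz")); print(n,c,tub(f,c))
f=dict(np.load("wN.npz")); W=cloud(f)
print("table z",np.nanmedian(W[0:20,:100,2]))
for c in RANGES:
    m=mask(f['p'],c,120,30); ce0=np.array([605,100])-[400,0]; uv=ce0*1.28
    k,l,s,ce=cv2.connectedComponentsWithStats(m)
    for i in range(1,k):
        if s[i,4]>60 and np.hypot(*(ce[i]-uv))<110:
            P=W[l==i];P=P[np.isfinite(P[:,0])]; print(c,s[i],ce[i].round(),P.mean(0).round(3),np.percentile(P[:,2],[5,50,95]).round(3))
cv2.imwrite("pics/n.png",cv2.resize(f['p'][20:180,160:380],None,fx=3.6,fy=3.6,interpolation=cv2.INTER_CUBIC))
E
```

```text
wY green {'n': 5808, 'zmed': np.float64(0.0716), 'zp': array([0.07  , 0.0716, 0.0841]), 'lidhull': array([0.6354, 0.2871, 0.0511]), 'collar': array([0.6352, 0.2874, 0.0392]), 'ncol': 1283, 'ce': array([224., 163.]), 'box': array([ 180,  121,   88,   86, 5838], dtype=int32)}
wN green {'n': 5172, 'zmed': np.float64(0.0717), 'zp': array([0.0682, 0.0717, 0.084 ]), 'lidhull': array([0.6343, 0.2841, 0.0501]), 'collar': array([0.6349, 0.2859, 0.0391]), 'ncol': 838, 'ce': array([475., 223.]), 'box': array([ 432,  183,   80,   80, 5185], dtype=int32)}
wB blue {'n': 7968, 'zmed': np.float64(0.0716), 'zp': array([0.0698, 0.0716, 0.084 ]), 'lidhull': array([ 0.4961, -0.4295,  0.0504]), 'collar': array([ 0.4949, -0.4305,  0.0461]), 'ncol': 1953, 'ce': array([183.,  52.]), 'box': array([ 134,    0,  100,  104, 8005], dtype=int32)}
wB red {'n': 6191, 'zmed': np.float64(0.0715), 'zp': array([0.0698, 0.0715, 0.0837]), 'lidhull': array([ 0.5955, -0.2773,  0.0515]), 'collar': array([ 0.5951, -0.2772,  0.0262]), 'ncol': 873, 'ce': array([322., 145.]), 'box': array([ 278,  101,   90,   90, 6224], dtype=int32)}
wY yellow {'n': 882, 'zmed': np.float64(0.06), 'zp': array([0.0551, 0.06  , 0.0617]), 'lidhull': array([0.5306, 0.0928, 0.0359]), 'collar': None, 'ncol': 0, 'ce': array([44., 66.]), 'box': array([  0,  39,  84,  41, 886], dtype=int32)}
table z 0.00045266551993663014
red [ 233   34   54  117 2413] [258. 104.] [0.494 0.019 0.05 ] [0.019 0.06  0.066]
yellow [240 104  51  53 469] [264. 133.] [0.526 0.025 0.049] [0.035 0.054 0.056]
yellow [291 127  66  19 728] [322. 135.] [0.527 0.092 0.06 ] [0.059 0.06  0.062]
green [265  54  64  73 965] [302.  85.] [0.471 0.068 0.054] [0.049 0.055 0.057]
green [234 103  60  58 373] [255. 140.] [0.535 0.014 0.046] [0.026 0.049 0.051]
blue [264  94  19   8  65] [272.  96.] [0.484 0.035 0.041] [0.026 0.044 0.046]
blue [ 177   97  121   69 1291] [226. 125.] [ 0.517 -0.02   0.045] [0.031 0.049 0.051]
```

View pics/n.png

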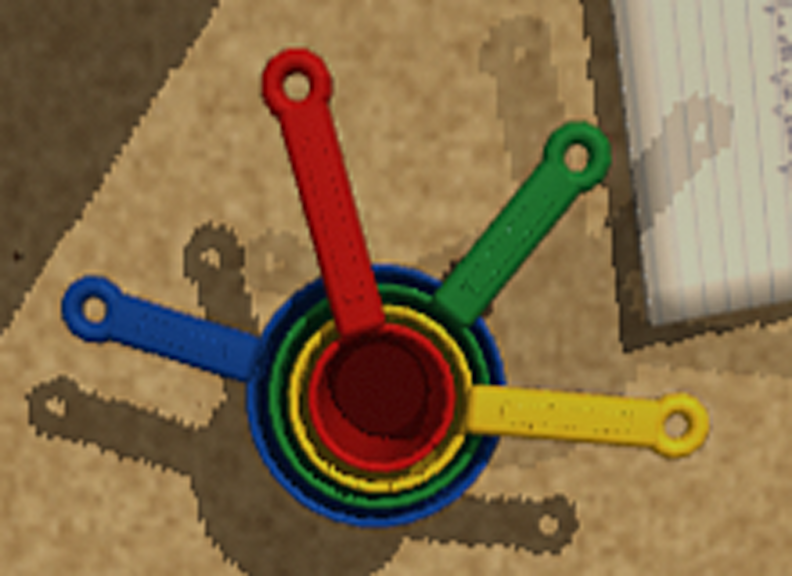

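The crop shows a clean nest: the red handle goes up-left to (297,85), green up-right to (577,155), yellow right to (680,424) and blue left to (93,308). The cup centre is near (380,395). Depth agrees with the stated heights, so I'll fit the handle lines and cup centres from it.

```bash
cat >> h.py <<'E'
LEV=dict(blue=0.,green=.005,yellow=.01,red=.015)
RIM=dict(blue=.0435,green=.0365,yellow=.030,red=.0235)
def scoop(f,col,guess,z0):
    """handle line + centre of a scoop from a wrist frame; z0 = origin height"""
    W=cloud(f); m=mask(f['p'],col,120,30)>0
    P=W[m&np.isfinite(W[...,0])]; P=P[np.hypot(*(P[:,:2]-guess).T)<.13]
    r=np.hypot(*(P[:,:2]-guess).T)
    H=P[(abs(P[:,2]-z0-.051)<.0035)&(r>.056)&(r<.104)]
    R=P[(abs(P[:,2]-z0-.045)<.003)&(abs(r-RIM[col])<.007)]
    vx,vy,x0,y0=cv2.fitLine(H[:,:2].astype(np.float32),cv2.DIST_HUBER,0,.001,.001)[:,0]
    d=np.array([vx,vy]); c0=np.array([x0,y0]); d*=np.sign(d@(c0-guess))
    c=circ(R) if len(R)>20 else np.full(3,np.nan)
    # tip-based centre: handle end is 106 out
    A=P[abs(P[:,2]-z0-.049)<.006]; tip=((A[:,:2]-c0)@d).max(); ct=c0+d*(tip-.106)
    return dict(h=np.arctan2(d[1],d[0]),rim=c.round(4),tipc=ct.round(4),d=d,c0=c0,nH=len(H),nR=len(R),z=np.median(H[:,2]).round(4))
E
python3 - <<'E'
from h import *
f=dict(np.load("wN.npz"))
for c in RIM: print(c,scoop(f,c,np.array([.527,.014]),LEV[c]))
W=cloud(f)
g=W[230:320,270:350].reshape(-1,3); g=g[np.isfinite(g[:,0])]
for lo,hi in [(.1,.12),(.12,.22)]:
    q=g[(g[:,2]>lo)&(g[:,2]<hi)]; print("glass",lo,len(q),q.mean(0) if len(q) else 0,q.min(0) if len(q) else 0,q.max(0) if len(q) else 0)
E
```

```text
blue {'h': np.float32(-1.8847092), 'rim': array([0.5233, 0.0241, 0.042 ]), 'tipc': array([0.523 , 0.0234]), 'd': array([-0.30878273, -0.9511326 ], dtype=float32), 'c0': array([ 0.4971986 , -0.05594236], dtype=float32), 'nH': 441, 'nR': 210, 'z': np.float64(0.05)}
green {'h': np.float32(2.4624758), 'rim': array([0.5226, 0.0253, 0.0351]), 'tipc': array([0.5221, 0.0268]), 'd': array([-0.7781278,  0.628106 ], dtype=float32), 'c0': array([0.46916595, 0.06955875], dtype=float32), 'nH': 576, 'nR': 146, 'z': np.float64(0.0552)}
yellow {'h': np.float32(1.474632), 'rim': array([0.5225, 0.0258, 0.0289]), 'tipc': array([0.5209, 0.0277]), 'd': array([0.09601615, 0.99537975], dtype=float32), 'c0': array([0.52729136, 0.09357692], dtype=float32), 'nH': 488, 'nR': 83, 'z': np.float64(0.0605)}
red {'h': np.float32(-2.8417883), 'rim': array([0.5219, 0.0256, 0.0218]), 'tipc': array([0.5201, 0.0284]), 'd': array([-0.95539427, -0.29533342], dtype=float32), 'c0': array([0.44764262, 0.0059642 ], dtype=float32), 'nH': 626, 'nR': 114, 'z': np.float64(0.0651)}
glass 0.1 847 [0.70238723 0.07188324 0.10697335] [0.66457109 0.03620516 0.10001699] [0.7374166  0.10855666 0.1198835 ]
glass 0.12 306 [0.66577281 0.06964454 0.18205241] [0.65552385 0.06447183 0.12008924] [0.68785556 0.07632706 0.21177268]
```

```bash
cat >> h.py <<'E'
PI=np.pi
TUB=dict(green=(.6352,.2872),blue=(.4953,-.4302),red=(.5952,-.2772))
def wrap(a): return (a+PI)%(2*PI)-PI
def down(manip,xy,z,yaw): manip.movep([*xy,z],[PI,0,wrap(yaw)])
def grab(manip,col,s,c,z0,flip,lift=.15,open_=.045):
    """flip=False: tool +x towards the cup (camera sees it); True: tool +x outwards"""
    h=float(s['h']); d=np.array([np.cos(h),np.sin(h)])
    c_line=s['c0']+d*((c-s['c0'])@d); g=c_line+.08*d      # on the handle line
    yaw=h if flip else h+PI
    manip.set_gripper(open_); down(manip,g,z0+.13,yaw); zg=z0+.047-.019
    manip.move_l([*g,zg+.0],vel=.12); manip.set_gripper(0.,60); manip.hold(.2)
    w=manip.read_gripper_width(); t=manip.read_tcp_pos()
    manip.move_l([*g,zg+.03],vel=.06); manip.move_l([*g,zg+lift],vel=.15); manip.hold(.2)
    print(col,"width",w,"F",np.round(manip.read_wrist_force(),2),"t",manip.read_t(),"tcp",np.round(manip.read_tcp_pos(),4))
E
python3 - <<'E'
from h import *
from plant import manip
f=dict(np.load("wN.npz")); c=np.array([.5222,.0257]); s=scoop(f,'red',c,.015); print(s)
grab(manip,'red',s,c,.015,False)
f=shot(manip,"gR"); cv2.imwrite("pics/gR.png",f['p'])
E
```

```text
{'h': np.float32(-2.8580828), 'rim': array([0.5214, 0.0266, 0.0221]), 'tipc': array([0.5205, 0.0271]), 'd': array([-0.96007955, -0.27972716], dtype=float32), 'c0': array([0.44697747, 0.00565798], dtype=float32), 'nH': 629, 'nR': 329, 'z': np.float64(0.065)}
red width 0.01457202486683782 F [ 0.21 -0.48 -1.46] t 12.3583 tcp [0.4442 0.0051 0.1918]
```

View pics/gR.png

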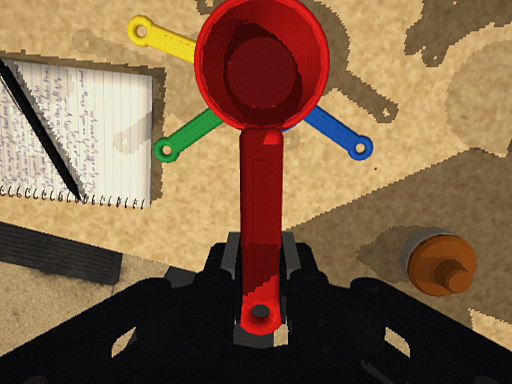

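Red is held and hanging straight (cup at (262,65)), with the other three left behind. I'll measure its tilt and offset, then place it.

```bash
cat >> h.py <<'E'
def held(f,col,tcp,yaw,sgn):
    """cup centre in tool frame (x along sgn*tool x), handle slope"""
    W=cloud(f); P=W[(mask(f['p'],col,120,30)>0)&np.isfinite(W[...,0])]-np.asarray(tcp)
    c,s=np.cos(yaw),np.sin(yaw); L=np.c_[(P[:,0]*c+P[:,1]*s),(-P[:,0]*s+P[:,1]*c),P[:,2]]; L[:,:2]*=sgn
    # handle top 27..: grasp mid 19 above tcp +4
    H=L[(L[:,0]>.005)&(L[:,0]<.03)&(abs(L[:,1])<.01)&(abs(L[:,2]-.023)<.012)]
    sl=np.polyfit(H[:,0],H[:,2],1) if len(H)>20 else None
    rr=np.hypot(L[:,0]-.08,L[:,1])
    R=L[(abs(rr-RIM[col]+.001)<.006)&(abs(L[:,2]-.017)<.01)&(L[:,0]>.055)]
    pl=np.linalg.lstsq(np.c_[R[:,0]-.08,R[:,1],np.ones(len(R))],R[:,2],rcond=None)[0]
    R=R[R[:,2]>np.c_[R[:,0]-.08,R[:,1],np.ones(len(R))]@pl-.002]
    pl=np.linalg.lstsq(np.c_[R[:,0]-.08,R[:,1],np.ones(len(R))],R[:,2],rcond=None)[0]
    return dict(rim=circ(R).round(4),plane=pl.round(4),slope=sl,nR=len(R),nH=len(H))
def place(manip,col,tubxy,cl,flip,rel=0.,dz=.0,carry=.20):
    """cl: cup centre in handle frame (x from grasp to cup, y). rel: handle-to-cup direction vs azimuth"""
    tubxy=np.asarray(tubxy); a=np.arctan2(tubxy[1],tubxy[0])+rel  # direction grasp->cup
    g=tubxy-np.array([[np.cos(a),-np.sin(a)],[np.sin(a),np.cos(a)]])@np.asarray(cl)
    yaw=a+PI if flip else a
    zf=.072+.047-.019+dz
    r0=np.hypot(*g); gi=g*(min(r0,.47)/r0)
    down(manip,gi,carry,yaw); manip.move_l([*g,carry],vel=.2); manip.hold(.1)
    return g,zf
E
python3 - <<'E'
from h import *
from plant import manip
f=dict(np.load("gR.npz")); r=held(f,'red',manip.read_tcp_pos(),manip.read_tcp_rot()[2],1); print(r,manip.read_tcp_rot())
g,zf=place(manip,'red',TUB['red'],(.0797,0),False)
f=shot(manip,"pR"); cv2.imwrite("pics/pR.png",f['p']); print(held(f,'red',manip.read_tcp_pos(),manip.read_tcp_rot()[2],1),g,zf,manip.read_t(),manip.read_tcp_rot())
# collar in this view
W=cloud(f); P=W[(mask(f['p'],'red',120,30)>0)]; P=P[np.isfinite(P[:,0])]
for lo,hi in [(.066,.076),(.079,.09)]:
    q=P[(P[:,2]>lo)&(P[:,2]<hi)&(np.hypot(*(P[:,:2]-TUB['red']).T)<.06)]; print(len(q),q.min(0),q.max(0), circ(q) if lo>.078 else 0)
E
```

```text
{'rim': array([ 0.0784, -0.0003,  0.0218]), 'plane': array([-0.0622,  0.0028,  0.0147]), 'slope': array([-0.00842421,  0.02111412]), 'nR': 4237, 'nH': 2449} [-3.14096014e+00  1.49983833e-03  2.83505930e-01]
{'rim': array([0.0783, 0.0002, 0.0218]), 'plane': array([-0.0573,  0.0015,  0.0147]), 'slope': array([-0.00145664,  0.02104423]), 'nR': 4257, 'nH': 2437} [ 0.52295118 -0.24355186] 0.09999999999999999 14.075 [-3.14156153e+00  2.21731563e-04 -4.35012030e-01]
1169 [ 0.54388566 -0.32587817  0.06643249] [ 0.62115328 -0.22553657  0.07372699] 0Traceback (most recent call last):
  File "<stdin>", line 9, in <module>
    return umr_minimum(a, axis, None, out, keepdims, initial, where)
ValueError: zero-size array to reduction operation minimum which has no identity
```

View pics/pR.png

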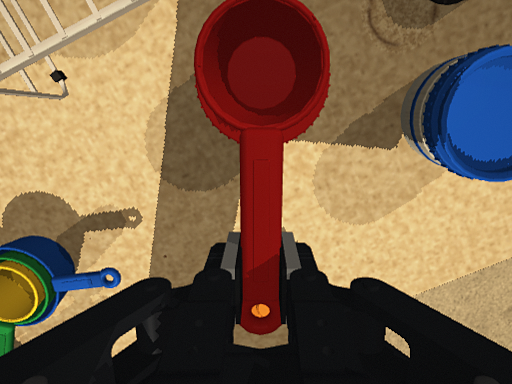

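The red cup at (262,70) sits over the lid, which shows as a concentric rim, and the handle is level. I'll lower it with force monitoring.

```bash
cat >> h.py <<'E'
def insert(manip,g,zf,ztop=.020,fstop=4.):
    manip.move_l([*g,zf+ztop],vel=.15); manip.hold(.2); F0=np.array(manip.read_wrist_force()); log=[]
    z=zf+ztop
    while z>zf-.004:
        z-=.002; manip.move_l([*g,z],vel=.03); F=np.array(manip.read_wrist_force())-F0
        log.append((round((z-zf)*1e3,1),*F.round(1)))
        if F[2]>fstop: break
    print("insert",log[-4:],"max lateral",max(np.hypot(l[1],l[2]) for l in log)); return z
def release(manip,g,z,open_=.045):
    manip.set_gripper(open_); manip.hold(.2); manip.move_l([*g,z+.10],vel=.15); print("t",manip.read_t())
E
python3 - <<'E'
from h import *
from plant import manip
g=np.array(manip.read_tcp_pos())[:2]
z=insert(manip,g,.10)
release(manip,g,z)
f=shot(manip,"rR"); W=cloud(f); cv2.imwrite("pics/rR.png",f['p'])
P=W[mask(f['p'],'red',120,30)>0]; P=P[np.isfinite(P[:,0])]; r=np.hypot(*(P[:,:2]-TUB['red']).T)
q=P[(abs(P[:,2]-.117)<.003)&(r<.03)]; print("rim",len(q),circ(q)); 
h=P[(P[:,2]>.11)&(r>.035)]; print("handle z vs r",np.polyfit(r[(P[:,2]>.11)&(r>.035)],h[:,2],1))
E
```

```text
insert [(4.0, np.float64(-0.6), np.float64(1.2), np.float64(0.1)), (2.0, np.float64(0.2), np.float64(1.9), np.float64(-0.9)), (-0.0, np.float64(-1.3), np.float64(2.1), np.float64(3.2)), (-2.0, np.float64(-3.9), np.float64(2.7), np.float64(9.1))] max lateral 4.743416490252569
t 19.125
rim 1315 [ 0.59553524 -0.27674736  0.02205684]
handle z vs r [-0.01615498  0.12313999]
```

```bash
python3 - <<'E'
from h import *
from plant import manip
manip.movep([.5516,.0194,.32],[PI,0,3.14]); manip.hold(.2); f=shot(manip,"wN2"); a=f['p']
c=np.array([.5222,.0257])
for k in ('blue','green','yellow'): 
    s=scoop(f,k,c,LEV[k]); print(k,s['h'],s['rim'],s['tipc'],s['z'])
q=manip.solve_ik([.52,.40,.32],[PI,0,3.0]); print(q)
manip.movep([.52,.40,.32],[PI,0,3.0]); manip.hold(.2); f=shot(manip,"wY2"); print(tub(f,'yellow'),manip.read_t())
print(tub(f,'green'))
cv2.imwrite("pics/w2.png",np.hstack([cv2.resize(x,(400,300)) for x in (a,f['p'])]))
E
```

```text
blue -1.8759942 [0.523  0.025  0.0419] [0.5227 0.0243] 0.05
green 2.4495206 [0.5223 0.0262 0.0351] [0.5211 0.0265] 0.0551
yellow 1.4774928 [0.5222 0.0266 0.0289] [0.5212 0.0273] 0.0603
[ 0.57757321  0.26685721  1.1739298   0.          1.70080565 -0.85163047]
{'n': 3431, 'zmed': np.float64(0.0715), 'zp': array([0.0699, 0.0715, 0.0843]), 'lidhull': array([0.4377, 0.38  , 0.0478]), 'collar': array([0.4414, 0.3822, 0.0342]), 'ncol': 639, 'ce': array([228.,  84.]), 'box': array([ 188,   40,   91,   88, 3447], dtype=int32)} 23.725
{'n': 2406, 'zmed': np.float64(0.0716), 'zp': array([0.0676, 0.0716, 0.0847]), 'lidhull': array([0.5849, 0.3282, 0.0888]), 'collar': array([0.6348, 0.2879, 0.0393]), 'ncol': 502, 'ce': array([184., 246.]), 'box': array([ 145,  218,   82,   71, 2423], dtype=int32)}
```

View pics/w2.png

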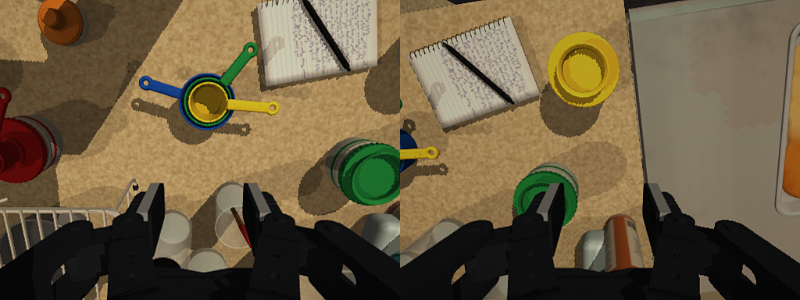

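The nest is intact at (208,100) and still has three scoops. The yellow tub is fully visible at (583,67). Part of its mask drops out, so I'll fit the collar from depth alone.

```bash
python3 - <<'E'
from h import *
for n,c in [("wY2",(.4414,.3822)),("wY",TUB['green']),("wB",TUB['blue']),("wB",TUB['red'])]:
    f=dict(np.load(n+".npz")); P=cloud(f).reshape(-1,3); P=P[np.isfinite(P[:,0])&(P[:,2]>.081)&(P[:,2]<.092)]
    for _ in range(2):
        q=P[np.hypot(*(P[:,:2]-c).T)<.058]; x=circ(q); c=x[:2]
    w=cloud(f).reshape(-1,3); w=w[np.isfinite(w[:,0])&(w[:,2]>.068)&(w[:,2]<.076)&(np.hypot(*(w[:,:2]-c).T)<.06)]
    h=w[cv2.convexHull(w[:,:2].astype(np.float32),returnPoints=False)[:,0]]
    print(n,len(q),x.round(4),"lid",circ(h).round(4))
E
```

```text
wY2 1074 [0.4426 0.3819 0.0332] lid [0.4426 0.382  0.0516]
wY 1104 [0.6352 0.2873 0.0396] lid [0.6353 0.2872 0.0515]
wB 1681 [ 0.4947 -0.4306  0.0466] lid [ 0.4971 -0.4262  0.0479]
wB 765 [ 0.5951 -0.277   0.0266] lid [ 0.5954 -0.2771  0.0516]
```

```bash
sed -i "s/^TUB=dict(/TUB=dict(yellow=(.4426,.3819),/; s/blue=(.4953,-.4302)/blue=(.4950,-.4304)/" h.py
cat >> h.py <<'E'
def check(f,col,t):
    W=cloud(f); t=np.asarray(t); P=W[mask(f['p'],col,100,30)>0]; P=P[np.isfinite(P[:,0])]; r=np.hypot(*(P[:,:2]-t).T)
    q=P[(abs(P[:,2]-.117)<.003)&(r<RIM[col]+.008)]; m=(P[:,2]>.105)&(r>.055)&(r<.1); zz=P[(r<RIM[col]+.01)][:,2]
    print(col,"rim",len(q),(circ(q)[:2]-t if len(q)>20 else 0),"handle",np.polyfit(r[m],P[m,2],1) if m.sum()>20 else 0,"z95",np.percentile(zz,95) if len(zz) else 0)
E
python3 - <<'E'
from h import *
from plant import manip
f=dict(np.load("wN2.npz")); c=np.array([.5222,.0262]); s=scoop(f,'yellow',c,.01)
grab(manip,'yellow',s,c,.01,True)
t0=np.array(manip.read_tcp_pos())
g,zf=place(manip,'yellow',TUB['yellow'],(.08,0),True)
p,d=manip.snapshot("top"); cv2.imwrite("pics/tY.png",p)
z=insert(manip,g,zf)
release(manip,g,z)
manip.movep([.52,.40,.32],[PI,0,3.0]); manip.hold(.2); f=shot(manip,"rY"); check(f,'yellow',TUB['yellow']); cv2.imwrite("pics/rY.png",cv2.resize(f['p'],(400,300)))
print(manip.read_t())
E
```

```text
yellow width 0.014679777310765413 F [-0.64 -0.07 -1.  ] t 28.6083 tcp [0.5278 0.1059 0.1867]
insert [(6.0, np.float64(-0.2), np.float64(0.2), np.float64(-0.0)), (4.0, np.float64(0.0), np.float64(0.4), np.float64(1.0)), (2.0, np.float64(0.1), np.float64(0.5), np.float64(1.4)), (-0.0, np.float64(-1.3), np.float64(-1.1), np.float64(4.6))] max lateral 1.7029386365926402
t 35.525
yellow rim 439 [0.00085776 0.0009703 ] handle [-0.02927501  0.12438251] z95 0.12260018642859635
36.575
```

View pics/rY.png

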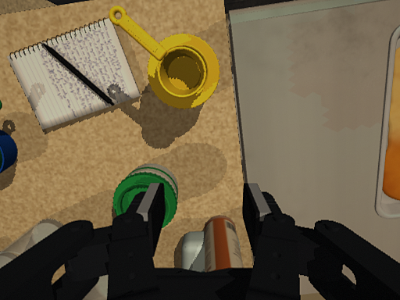

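Yellow stands level in its collar at (183,70), about 1 mm off centre. Green is next.

```bash
python3 - <<'E'
from h import *
from plant import manip
manip.movep([.5516,.0194,.32],[PI,0,3.14]); manip.hold(.2); f=shot(manip,"wN3")
c=np.array([.5222,.0262])
for k in ('blue','green'): 
    s=scoop(f,k,c,LEV[k]); print(k,s['h'],s['rim'],s['tipc'],s['z'])
c=s['rim'][:2]; s=scoop(f,'green',c,.005)
grab(manip,'green',s,c,.005,False)
f=shot(manip,"gG"); print(held(f,'green',manip.read_tcp_pos(),manip.read_tcp_rot()[2],1))
g,zf=place(manip,'green',TUB['green'],(.08,0),False)
f=shot(manip,"pG"); print(held(f,'green',manip.read_tcp_pos(),manip.read_tcp_rot()[2],1),manip.read_t()); cv2.imwrite("pics/pG.png",cv2.resize(f['p'],(400,300)))
E
```

```text
blue -1.8817918 [0.523  0.025  0.0419] [0.5231 0.0241] 0.05
green 2.4487672 [0.5222 0.0262 0.035 ] [0.5212 0.0264] 0.055
green width 0.014816419664342046 F [-0.08  0.42 -1.75] t 45.125 tcp [0.4596 0.0769 0.1818]
{'rim': array([0.0796, 0.0002, 0.0345]), 'plane': array([-0.0165,  0.0001,  0.014 ]), 'slope': array([-0.01071301,  0.02115516]), 'nR': 3372, 'nH': 2426}
{'rim': array([ 0.0799, -0.0003,  0.0345]), 'plane': array([-0.0143, -0.0006,  0.014 ]), 'slope': array([-0.00242693,  0.02100083]), 'nR': 3423, 'nH': 2409} 47.0417
```

View pics/pG.png

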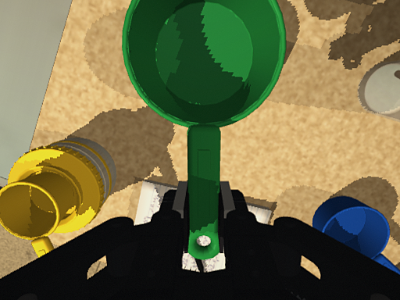

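Green is held level with its cup at (205,60), over its tub. Only blue is left at the nest spot (350,230). I'll insert green and then go on to blue, looking again at the blue tub first.

```bash
python3 - <<'E'
from h import *
from plant import manip
g=np.array(manip.read_tcp_pos())[:2]
z=insert(manip,g,.10); release(manip,g,z); f=shot(manip,"rG"); check(f,'green',TUB['green'])
manip.move_l([*(g*.47/np.hypot(*g)),z+.12],vel=.25)
manip.movep([.56,-.40,.32],[PI,0,3.14]); manip.hold(.2); f=shot(manip,"wB2"); a=f['p']; print(f['p'].shape)
c=np.array(TUB['blue']); P=cloud(f).reshape(-1,3); P=P[np.isfinite(P[:,0])&(P[:,2]>.081)&(P[:,2]<.092)]
for _ in range(3):
    q=P[np.hypot(*(P[:,:2]-c).T)<.058]; x=circ(q); c=x[:2]
print("blue collar",x,len(q),tub(f,'blue')['lidhull'])
check(f,'red',TUB['red'])
manip.movep([.5516,.0194,.32],[PI,0,3.14]); manip.hold(.2); f=shot(manip,"wN4")
s=scoop(f,'blue',np.array([.523,.025]),0.); print(s['h'],s['rim'],s['tipc'],s['z']); check(f,'green',TUB['green']); print(manip.read_t())
cv2.imwrite("pics/w4.png",np.hstack([cv2.resize(x,(400,300)) for x in (a,f['p'])]))
E
```

```text
insert [(4.0, np.float64(0.4), np.float64(0.9), np.float64(-0.3)), (2.0, np.float64(0.4), np.float64(0.9), np.float64(-1.2)), (-0.0, np.float64(-1.1), np.float64(-0.3), np.float64(3.8)), (-2.0, np.float64(-7.2), np.float64(-2.6), np.float64(11.7))] max lateral 7.655063683601855
t 52.0917
green rim 2189 [ 0.0011348  -0.00010122] handle [-0.02984073  0.12424444] z95 0.11763189579934673
(384, 512, 3)
blue collar [ 0.49460568 -0.43062756  0.04659672] 1527 [ 0.4952 -0.4296  0.0499]
red rim 428 [-0.00053328  0.000411  ] handle [-0.02946795  0.1240888 ] z95 0.12031035143411471
-1.882662 [0.523  0.025  0.0418] [0.5232 0.024 ] 0.0501
green rim 328 [-0.00020057 -0.00048209] handle [-0.02462561  0.12375765] z95 0.11738648699942901
58.05
```

View pics/w4.png

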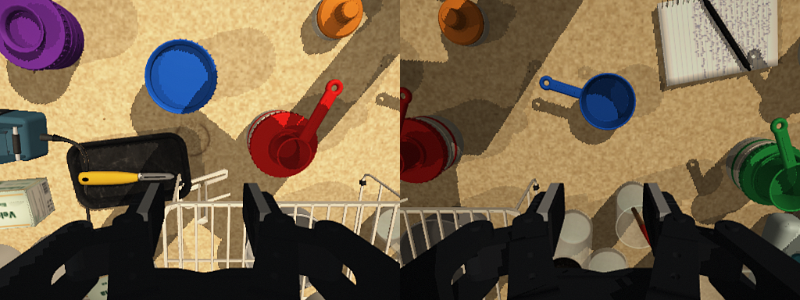

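Red and green are seated at (283,143) and (795,180), about 1 mm off centre. The blue scoop stands alone at (605,100) and the blue tub is clear at (181,75). Blue is next.

```bash
python3 - <<'E'
from h import *
from plant import manip
f=dict(np.load("wN4.npz")); c=np.array([.523,.0247]); s=scoop(f,'blue',c,0.)
grab(manip,'blue',s,c,0.,False)
T=(.4949,-.4304)
g,zf=place(manip,'blue',T,(.08,0),False)
f=shot(manip,"pB"); print(held(f,'blue',manip.read_tcp_pos(),manip.read_tcp_rot()[2],1))
z=insert(manip,g,zf); release(manip,g,z); f=shot(manip,"rB"); check(f,'blue',T)
manip.movep([.56,-.40,.32],[PI,0,3.14]); manip.hold(.2); f=shot(manip,"fB"); check(f,'blue',T); check(f,'red',TUB['red'])
manip.movep([.45,-.05,.40],[PI,0,3.14]);manip.hold(.3)
p,d=manip.snapshot("top"); cv2.imwrite("pics/end.png",np.vstack([cv2.resize(f['p'],(400,300)),cv2.resize(p[110:260,80:480],(400,150))]))
print(manip.read_t())
E
```

```text
blue width 0.014636343436368025 F [-0.16  0.16 -0.52] t 63.1583 tcp [ 0.4981 -0.0514  0.1767]
{'rim': array([0.0798, 0.001 , 0.0414]), 'plane': array([-0.0125,  0.0022,  0.014 ]), 'slope': array([-0.01528328,  0.02116278]), 'nR': 3443, 'nH': 2455}
insert [(6.0, np.float64(-0.1), np.float64(-0.6), np.float64(0.2)), (4.0, np.float64(0.5), np.float64(0.5), np.float64(0.6)), (2.0, np.float64(-0.6), np.float64(1.5), np.float64(0.2)), (-0.0, np.float64(-2.8), np.float64(1.7), np.float64(6.4))] max lateral 3.27566787083184
t 70.025
blue rim 2400 [0.00099457 0.00033781] handle [-0.03037062  0.12437686] z95 0.11727723499821328
blue rim 977 [0.00084396 0.00080463] handle [-0.02977832  0.12432167] z95 0.11733666865684718
red rim 417 [-0.00043656  0.0004009 ] handle [-0.02602659  0.12395576] z95 0.12025910182626828
75.2083
```

View pics/end.png

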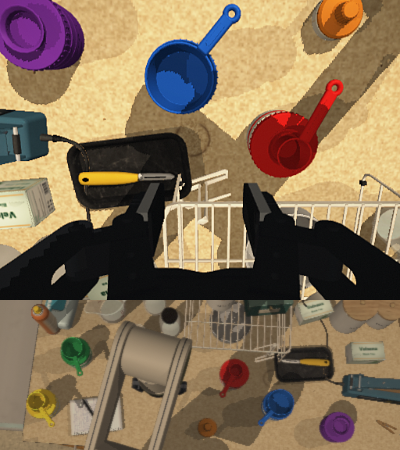

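All four scoops sit in their own collars: green (75,350), yellow (40,405), red (233,375) and blue (277,405). The timer is still at (207,427), and the arm touches nothing.

```bash
python3 -c "
from plant import manip
print(manip.sign_off())"
```

```text
the job is handed in; nothing more can be done
None
```

I took the nest apart and parked all four scoops upright in the collars of their own-colour tubs, each measured about 1 mm off centre, then handed the job in after about 75 s; the arm stayed clear of the glass and timer, though I did not re-measure them at the end.

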